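Set up the wire cut-off for the next batch of ring blanks

ROBOT

A 6-joint arm with a two-finger parallel gripper is mounted at the origin on the work surface. World frame = base frame: x ahead of the robot, y to its left, z up, the work surface at z = 0. Lengths are in m, angles in rad, forces in N, time in s.
With the tool pointing down it reaches from about 0.375 to 0.9 m from the base axis. Payload 3.1 kg.
Tool frame: the origin (TCP) lies between the finger pads; the fingertips stand 19 mm ahead of it and the grasp point (between the pads) is the TCP (r.tip_reach is the distance from the TCP to the fingertips, in m); z points along the fingers, y is the direction in which the jaws open and shut (so a half turn about z gives the same grasp; the last joint's range is limited). The gripper opens to 85 mm and grips with 20 to 120 N. Pads are 22 mm wide; open, the fingers measure 114 mm over their backs; the gripper's body (76 mm by 85 mm) begins 54 mm behind the grasp point. The pads swing forward as they close: fully open they stand 13 mm farther back than shut.
Start: joints at [1.002, 0.527, 1.433, -0, 1.181, -0.178], TCP at [0.238, 0.578, 0.25] pointing down, gripper open.
Joint ranges: [-3.08, 3.08], [-0.75, 2.2], [0.22, 2.44], [-1.43, 4.57], [0, 2.65], [-2.85, 2.85]. Speed limits (rad/s): [2.79, 2.79, 3.14, 3.14, 3.14, 3.14].

INTERFACE

Orientations are given as a unit quaternion [x, y, z, w].
In Python, from station import r gives the robot as it stands.
- The arm moves only by the shell command python3 -m handwheel 'ROWS' [OPENING] [FORCE]. ROWS is text: rows parted by semicolons, each of 4 numbers parted by spaces: the shift along the tool's x, y, z in cm, then the turn about the tool's z in degrees. In form: dx dy dz roll; .... A call has exactly 5 rows; each row is the pose to reach, as a shift and turn from the pose commanded when the call began, along the tool's axes at that moment; what a row does not reach only later rows make up. A row lasts 1/10 s, in which the tool goes at most 50 mm and 8.59 degrees, less where a joint would pass 70% of its speed; a pose out of reach is approached as far as the arm can. A call with a gripper value outside its range is refused whole. OPENING is the finger opening in cm, from 0 to 8.54, set as the call begins (- or left out, the last holds). The fingers move at their own pace and stop on an object; FORCE is the grip in N (left out, the last holds). Time passes only in rows, so rows that repeat a pose let the fingers close, or fill a call up. It gives the time, the measured TCP pose, the force and the opening at its end, in the units of the state.
- r.state(): the state, without advancing time (a new reading comes with each control period).
- r.snapshot(name): name is "scene" or "side" or "wrist"; returns a dict with "img" (480x640x3 uint8, red, green, blue), "fx", "fy", "cx", "cy" (pixels), "cam_to_world" (4x4, takes a point from camera to world coordinates). Camera axes: x right, y down, z forward; pixel columns grow to the right and rows downward; lengths in m; the calibration is good to about 2 mm. A picture is of the moment at which its call begins. There is no depth.
- r.finish_job(): hands the job in, once; it reports no verdict.
The state is a dict: "t": time; "qpos": joint angles; "qvel": joint speeds; "joint_efforts": joint torques, N m; "ee_pos": TCP position; "eef_rot": TCP orientation; "wrist_force": force on the tool from outside, world axes, zero at the start; "moment": the same for the moment, N m; "finger_gap": opening from 0.0 (shut) to 1.0 (fully open).
Only numpy, scipy, OpenCV 4.12 (cv2) and the standard library are available. Lean on these libraries where they do the work, as an engineer would, in place of code of your own. Each camera call takes 0.05 s, during which the arm holds its last target.

TASK

Set up the wire cut-off for the next batch: turn the feeder's blank black selector anticlockwise all the way back to its end stop, then four clicks clockwise from there, and leave it resting in that click. Also slide the length stop, the block with the blue knob, along its bed up against the red marker clip, and tighten the blue knob fully clockwise to lock it there. Let go of everything and leave the mandrel, pliers and brass dish where they are.

Things in the scene. Friction and masses are not known exactly. Their poses are not given: they have to be found in the camera images.
- feeder: Wire feeder: fixed green metal box 130 x 130 mm, 62 mm high, two small steel rollers on its -y side. Origin: centre of its underside on the table; z up. Its yaw varies by about 20 degrees either way, and it may stand left or right of the bed.
- selector (a joint): Black unmarked selector on the feeder's top, turning about the vertical through its centre. 0 rad at its end stop (fully anticlockwise from above), growing clockwise. 9 spring detents 20 deg (0.3491 rad) apart: 0 to 2.793 rad; hard stops 0.03 rad past the first and last. About 0.2 N m per click; let go within 8 deg of a detent it snaps in. Starts 2 to 5 clicks from the end stop.
- selector_grip (a point): On the selector's axis, 34 mm above the feeder's top (96 mm above the table), where to pinch it. Its grip is an upright bar 66 mm long, 16 mm thick, from 13 to 47 mm above the feeder's top, on a grey disc 72 mm across whose top is 13 mm up. The point turns with the bar: x along it, y across its thickness, z up. The two ends look alike.
- bed: Cut-off bed: fixed dark steel slab 110 (x) x 320 (y) mm, 18 mm thick, with two bright rails along y and low green end bars. Origin: centre of its underside on the table; z up; the length stop slides along its y axis.
- carriage (a joint): Length stop: aluminium block 70 (bed x) x 50 (bed y) mm, its top 42 mm above the slab, captive on the bed, sliding along bed +y towards the red clip as the value grows (m, 0 to 0.19; at 0 its centre is at bed y = -100 mm). Friction about 2.5 N; stays where left. It carries the blue clamp knob on top and can be slid by holding that knob.
- stop_face (a point): Middle of the length stop's face that looks to bed +y, 33 mm above the table (25 mm in +y from the block's centre). Its axes are parallel to those of the bed.
- clamp (a joint): Blue clamp knob on the length stop, turning about the vertical through the block's centre. 0 rad fully loose, growing clockwise from above; it bites on the bed from about 0.9 rad and ends at a hard stop at 1.5 rad; locked above 1.2 rad. Torque 0.15 N m loose, up to 0.3 N m tight. Starts loose (0 to 0.35 rad), so the block slides freely. Stays where left.
- clamp_grip (a point): On the clamp knob's axis, 34 mm above the block's top (94 mm above the table), where to pinch it. The grip is an upright bar 60 mm long, 16 mm thick, from 13 to 47 mm above the block's top, on a grey disc 48 mm across. The point turns with the bar: x along it, y across its thickness, z up.
- clip: Red marker clip fixed on the bed, 80 mm (x) x 12 mm (y) x 30 mm high. Origin: centre of its underside, 18 mm above the table; axes parallel to those of the bed. The length stop is against it when stop_face lies at clip y = -6 mm (the clip's near face); the clip does not move when pushed.
- mandrel: Bystander: steel ring mandrel, a taper 230 mm long and 28 mm at its thick end, lying along its y; origin under its middle.
- pliers: Bystander: pliers with blue handles, 150 mm long, lying flat along their x (handles to -x); origin under the pivot.
- dish: Bystander: small open brass dish 84 mm across, 30 mm high; origin under its centre.
Mind the look-alikes: they are no part of the job. Of the things shaped like the feeder, the green one is meant.

How it is judged:
By the outcome, as a careful person would: the job done as asked, in the order asked, and still so for the second after the job is handed in, with the robot touching nothing.
It also fails if it takes over 70 s, if anything falls off the work surface, if the arm or the gripper's body presses on something with over 40 N, if the wrist force passes 120 N, or if a joint passes its speed limit or range.

## Working session

There is one attempt and no reset: what is moved stays moved. The work goes in short steps, Python scripts to look and compute and a shell command to move; the robot and the scene stay as the last step left them, time stands still between calls to the robot, and variables do not carry over. Pictures are saved under pics/ and viewed, and the job is handed in when it is done.

```bash
ls; mkdir -p pics; python3 - <<'E'
from station import r
import cv2
print(r.state())
for n in("scene","side","wrist"):
    s=r.snapshot(n); cv2.imwrite(f"pics/{n}0.png",s["img"][:,:,::-1]); print(n,s["fx"],s["cx"],s["cy"],s["cam_to_world"])
E
```

```text
pics
{'t': 0.0, 'qpos': array([ 1.00149877e+00,  5.28474021e-01,  1.43389102e+00,  2.15333348e-05,
        1.18135559e+00, -1.78481580e-01]), 'qvel': array([ 0.00183373,  0.00144526, -0.00054907,  0.00066399,  0.000854  ,
       -0.00053643]), 'joint_efforts': array([ 1.06703745e-03, -4.42340541e+01, -1.78027475e+01, -2.31284375e-04,
        8.38903827e-03, -3.19478886e-06]), 'ee_pos': array([0.23768661, 0.57732981, 0.24933231]), 'eef_rot': array([ 1.94170685e-01,  9.80967182e-01, -9.86844173e-04, -3.97878031e-04]), 'wrist_force': array([ 0.19433302, -0.92016134,  0.16203459]), 'moment': array([-0.03154792, -0.00514558,  0.0050412 ]), 'finger_gap': 0.9983824833728571}
scene 573.1768350665168 330.44948107262184 241.1674340080937 [[ 0.24973184  0.68660919 -0.68278974  1.1636045 ]
 [ 0.96827633 -0.1707672   0.18242674 -0.17180838]
 [ 0.00865779 -0.70668691 -0.70747343  0.75006748]
 [ 0.          0.          0.          1.        ]]
side 445.6658119160096 319.87743352550126 243.13621898960002 [[ 0.9477433  -0.24120716  0.20881032  0.3831331 ]
 [-0.3185435  -0.67916764  0.6612574  -0.49283588]
 [-0.01768281 -0.69321744 -0.72051155  0.63815089]
 [ 0.          0.          0.          1.        ]]
wrist 420.7875272527764 324.37747377208933 243.56993493595382 [[ 0.38001638  0.88320241  0.27484733  0.16770318]
 [ 0.92497844 -0.3623498  -0.11453172  0.60578617]
 [-0.00156382  0.29775178 -0.95464204  0.37137073]
 [ 0.          0.          0.          1.        ]]
```

View pics/scene0.png

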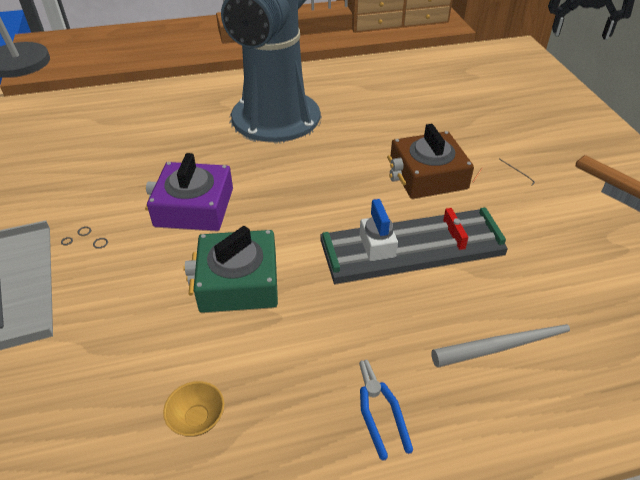

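View pics/side0.png

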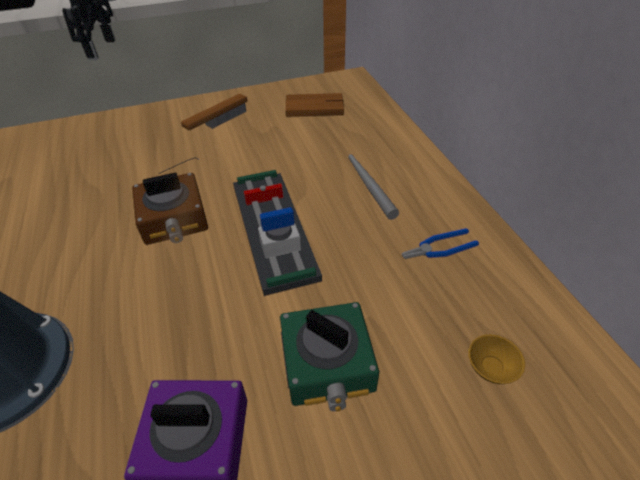

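View pics/wrist0.png

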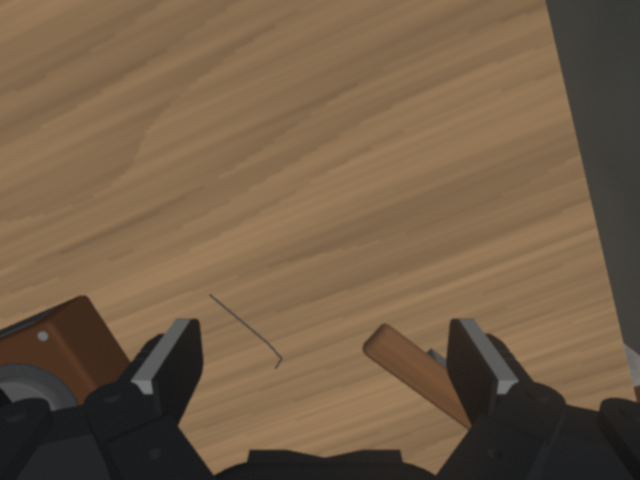

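The scene view shows the green feeder at about (235,268) and the blue knob at (380,218), with the red clip at (456,228). The brown and purple boxes are the look-alikes. I'll zoom in to measure.

```bash
python3 - <<'E'
import cv2,numpy as np
a=cv2.imread("pics/scene0.png");b=cv2.imread("pics/side0.png")
def z(im,x,y,w,h,k,n): cv2.imwrite("pics/"+n,cv2.resize(im[y:y+h,x:x+w],None,fx=k,fy=k,interpolation=cv2.INTER_CUBIC))
z(a,180,215,110,100,6,"z1.png");z(a,315,190,200,100,4,"z2.png")
z(b,270,290,120,120,5,"z3.png");z(b,225,160,100,140,4.2,"z4.png")
E
```

```text
(no output)
```

View pics/z1.png

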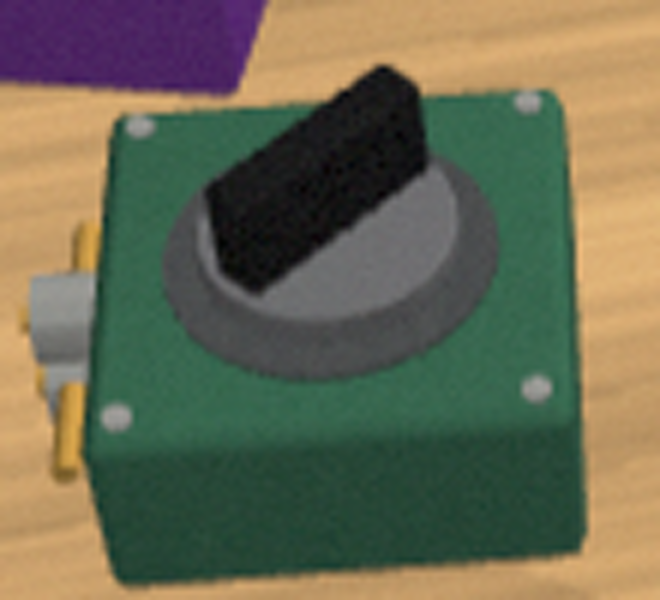

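View pics/z2.png

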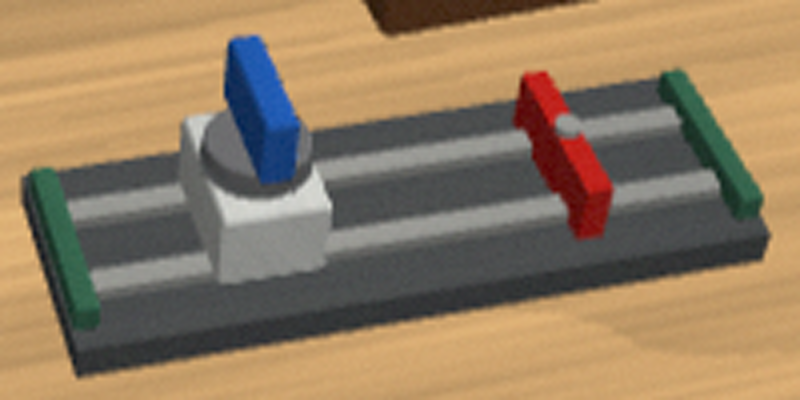

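View pics/z3.png

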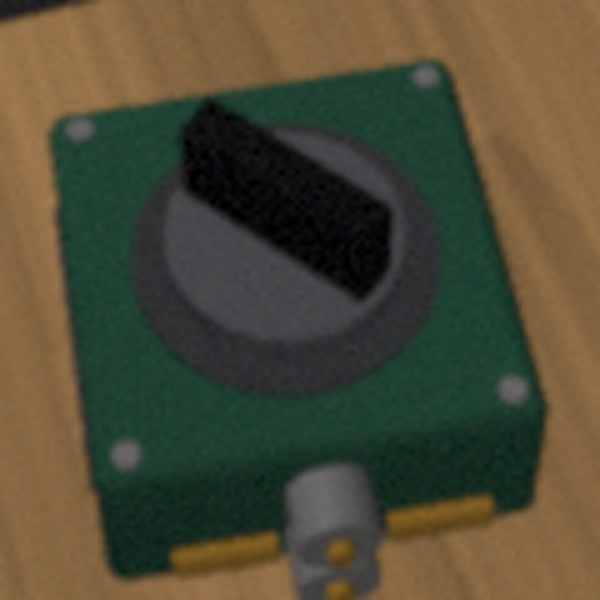

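View pics/z4.png

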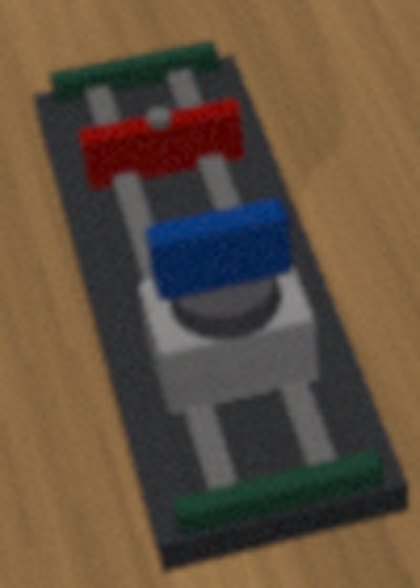

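```bash
cat > h.py <<'E'
import numpy as np
C={'scene':(573.1768350665168,330.44948107262184,241.1674340080937,np.array([[0.24973184,0.68660919,-0.68278974,1.1636045],[0.96827633,-0.1707672,0.18242674,-0.17180838],[0.00865779,-0.70668691,-0.70747343,0.75006748]])),
'side':(445.6658119160096,319.87743352550126,243.13621898960002,np.array([[0.9477433,-0.24120716,0.20881032,0.3831331],[-0.3185435,-0.67916764,0.6612574,-0.49283588],[-0.01768281,-0.69321744,-0.72051155,0.63815089]]))}
def ray(c,p):
    f,cx,cy,M=C[c]; d=M[:,:3]@np.array([(p[0]-cx)/f,(p[1]-cy)/f,1]); return M[:,3],d/np.linalg.norm(d)
def tri(p,q,a='scene',b='side'):
    A=np.zeros((3,3));B=np.zeros(3)
    R=[ray(a,p),ray(b,q)]
    for o,d in R:
        P=np.eye(3)-np.outer(d,d);A+=P;B+=P@o
    X=np.linalg.solve(A,B); return X,max(np.linalg.norm((np.eye(3)-np.outer(d,d))@(X-o)) for o,d in R)
def pl(c,p,z):
    o,d=ray(c,p); return (o+d*(z-o[2])/d[2])
def yaw(a,b): return np.degrees(np.arctan2(b[1]-a[1],b[0]-a[0]))
E
python3 - <<'E'
from h import *
np.set_printoptions(precision=4,suppress=True)
z1=lambda u,v:(180+(u+.5)/6-.5,215+(v+.5)/6-.5)
z2=lambda u,v:(315+u/4-.4,190+v/4-.4)
z3=lambda u,v:(270+u/5-.4,290+v/5-.4)
z4=lambda u,v:(225+u/4.2-.4,160+v/4.2-.4)
S=[tri(z1(140,126),z3(125,455)),tri(z1(528,102),z3(79,130)),tri(z1(117,417),z3(513,390)),tri(z1(537,389),z3(425,77))]
for s in S: print(s)
X=[s[0] for s in S]; print('feeder c',np.mean(X,0),'yaw(y axis)',yaw(X[0],X[1])-90,yaw(X[2],X[3])-90,yaw(X[0],X[2]),yaw(X[1],X[3]))
a,b=pl('scene',z1(262,295),.075),pl('scene',z1(428,165),.075)
c,d=pl('side',z3(362,300),.075),pl('side',z3(185,190),.075)
print('bar',a,b,yaw(a,b),c,d,yaw(c,d),'mid',(a+b+c+d)/4)
# top edges
a,b=pl('scene',z1(207,188),.109),pl('scene',z1(380,65),.109); print('top scene',a,b,yaw(a,b))
c,d=pl('side',z3(390,210),.109),pl('side',z3(210,98),.109); print('top side',c,d,yaw(c,d))
# bed; slab corners z=.018
print('slab scene',[pl('scene',z2(*p),.018) for p in((25,180),(78,352),(768,236),(670,75))])
print('slab side',[pl('side',z4(*p),.018) for p in((38,95),(232,58),(407,487),(163,545))])
# blue bar top corners scene
print('blue scene',[pl('scene',z2(*p),.107) for p in((230,38),(258,38),(300,122),(268,128))])
print('blue side',[pl('side',z4(*p),.107) for p in((150,230),(280,200),(290,215),(150,238))])
print('blue tri', tri(z2(230,40),z4(150,234)),tri(z2(268,128),z4(289,210)))
print('block scene top',[pl('scene',z2(*p),.060) for p in((182,118),(222,218),(330,207))])
print('block side top',[pl('side',z4(*p),.060) for p in((162,350),(316,319),(288,222) )])
print('clip scene top',[pl('scene',z2(*p),.048) for p in((520,78),(548,73),(610,182),(582,190))])
print('clip side top',[pl('side',z4(*p),.048) for p in((82,130),(240,98),(243,108),(84,143))])
print(tri(z2(520,78),z4(82,140)), tri(z2(582,190),z4(242,108)))
E
```

```text
(array([ 0.433 , -0.2025,  0.0612]), np.float64(7.217566814030429e-05))
(array([ 0.4499, -0.0936,  0.0611]), np.float64(2.8794284352305197e-05))
(array([ 0.542 , -0.2193,  0.0617]), np.float64(0.0003391260425050308))
(array([ 0.5588, -0.1105,  0.0614]), np.float64(0.00011521937363306606))
feeder c [ 0.4959 -0.1565  0.0614] yaw(y axis) -8.817769975548217 -8.736431177791587 -8.764784910741062 -8.818450990148667
bar [ 0.5201 -0.1768  0.075 ] [ 0.4823 -0.1263  0.075 ] 126.88102038906291 [ 0.509  -0.1861  0.075 ] [ 0.4723 -0.1343  0.075 ] 125.30861403141597 mid [ 0.4959 -0.1559  0.075 ]
top scene [ 0.5111 -0.1858  0.109 ] [ 0.4757 -0.1353  0.109 ] 125.1212077550754
top side [ 0.5186 -0.1808  0.109 ] [ 0.4831 -0.1286  0.109 ] 124.16654466433114
slab scene [array([0.4364, 0.0042, 0.018 ]), array([0.5432, 0.0011, 0.018 ]), array([0.5513, 0.3181, 0.018 ]), array([0.4411, 0.322 , 0.018 ])]
slab side [array([0.4413, 0.32  , 0.018 ]), array([0.5471, 0.3159, 0.018 ]), array([ 0.5398, -0.0016,  0.018 ]), array([0.4331, 0.0025, 0.018 ])]
blue scene [array([0.4616, 0.0887, 0.107 ]), array([0.4645, 0
[... 335 characters left out ...]
, np.float64(0.0008166003355311357))
block scene top [array([0.4568, 0.0709, 0.06  ]), array([0.5206, 0.0696, 0.06  ]), array([0.5254, 0.1162, 0.06  ])]
block side top [array([0.4543, 0.0726, 0.06  ]), array([0.5222, 0.0683, 0.06  ]), array([0.5283, 0.133 , 0.06  ])]
clip scene top [array([0.456 , 0.2337, 0.048 ]), array([0.4559, 0.2476, 0.048 ]), array([0.5293, 0.2457, 0.048 ]), array([0.531 , 0.2318, 0.048 ])]
clip side top [array([0.4538, 0.2457, 0.048 ]), array([0.5344, 0.2435, 0.048 ]), array([0.5337, 0.2352, 0.048 ]), array([0.4527, 0.2355, 0.048 ])]
(array([0.4529, 0.2363, 0.047 ]), np.float64(0.0019855662036694986)) (array([0.5327, 0.231 , 0.0507]), np.float64(0.0007550584847439668))
```

```bash
cat >> h.py <<'E'
from scipy.spatial.transform import Rotation as Ro
def go(p,yawx=None):
    from station import r
    s=r.state(); R=Ro.from_quat(s['eef_rot']).as_matrix()
    x=R[:,0]; yw=np.degrees(np.arctan2(x[1],x[0])); z=R[:,2]
    print('t',round(s['t'],2),'pos',s['ee_pos'].round(4),'yawx',yw.round(2),'toolz',z.round(3),'F',s['wrist_force'].round(1),'M',s['moment'].round(2),'gap',round(s['finger_gap'],3),'q6',np.degrees(s['qpos'][5]).round(1))
    if p is not None: print('shift cm',(100*R.T@(np.array(p)-s['ee_pos'])).round(2), 'roll', None if yawx is None else round((yw-yawx+180)%360-180,2))
E
python3 -m handwheel '-3.3 -3.7 0 0;-6.6 -7.4 0 0;-9.9 -11.1 0 0;-13.2 -14.8 0 0;-16.5 -18.5 0 0'
python3 -c "from h import *;go((.496,-.156,.2),125.5)"
```

```text
t: 0.65
ee_pos: [0.3202, 0.3422, 0.2502]
eef_rot: [0.194, 0.981, -0.0, 0.0]
wrist_force: [1.1, 0.6, -0.1]
finger_gap: 1.001
t 0.65 pos [0.3202 0.3422 0.2502] yawx 157.66 toolz [ 0. -0. -1.] F [ 1.1  0.6 -0.1] M [-0.    0.01  0.01] gap 1.001 q6 -34.4
shift cm [-35.2  -39.4    5.03] roll 32.16
```

```bash
python3 -m handwheel '-3.3 -3.7 0 0;-6.6 -7.4 0 0;-9.9 -11.1 0 0;-13.2 -14.8 0 0;-16.5 -18.5 0 0'
python3 -m handwheel '-3.3 -3.7 0 8;-6.6 -7.4 0 16;-9.9 -11.1 1 24;-13.2 -14.8 2 32;-16.5 -18.5 3 32'
python3 -c "from h import *;go((.496,-.156,.2),125.5)"
```

```text
t: 1.15
ee_pos: [0.4024, 0.1082, 0.2504]
eef_rot: [0.194, 0.981, 0.0, 0.0]
wrist_force: [1.3, 0.9, -0.3]
finger_gap: 0.999
t: 1.65
ee_pos: [0.484, -0.1244, 0.2203]
eef_rot: [0.458, 0.889, 0.0, 0.0]
wrist_force: [0.6, 1.1, -0.7]
finger_gap: 1.0
t 1.65 pos [ 0.484  -0.1244  0.2203] yawx 125.44 toolz [ 0.  0. -1.] F [ 0.6  1.1 -0.7] M [ 0.01 -0.02  0.04] gap 1.0 q6 -62.7
shift cm [-3.27 -0.86  2.03] roll -0.06
```

```bash
python3 -m handwheel '-2 -.9 1 0;-3.3 -.9 2 0;-3.3 -.9 2 0;-3.3 -.9 2 0;-3.3 -.9 2 0'
python3 - <<'E'
from h import *
from station import r
import cv2
go((.496,-.156,.1),125.5); print(r.state()['qpos'].round(3))
s=r.snapshot("wrist"); cv2.imwrite("pics/w1.png",s["img"][:,:,::-1])
M=s["cam_to_world"]; print(M.tolist())
import numpy as np
print(s['fx'],s['fy'])
for P in [(.496,-.156,.109)]+[tuple(np.array([.496,-.156,.109])+ np.array([np.cos(np.radians(125.5)),np.sin(np.radians(125.5)),0])*k) for k in(-.033,.033)]:
    c=np.linalg.inv(M)@np.r_[P,1]; print(P,c[0]/c[2]*s['fx']+s['cx'],c[1]/c[2]*s['fy']+s['cy'])
E
```

```text
t: 2.15
ee_pos: [0.4952, -0.1526, 0.201]
eef_rot: [0.456, 0.89, 0.0, -0.0]
wrist_force: [0.2, 0.1, -0.6]
finger_gap: 1.002
t 2.15 pos [ 0.4952 -0.1526  0.201 ] yawx 125.72 toolz [-0.     0.001 -1.   ] F [ 0.2  0.1 -0.6] M [-0.01 -0.    0.03] gap 1.002 q6 -65.2
shift cm [-0.33 -0.13 10.1 ] roll 0.22
[-0.515  0.455  1.75   0.     0.938 -1.139]
[[0.811360097489777, 0.558040396849251, 0.17402789341283242, 0.4510209096577409], [0.5845464509559045, -0.7748176406341388, -0.24075520853555948, -0.09168773861684776], [0.0004887496639524191, 0.297066556930387, -0.9548566499099691, 0.3229344302673691], [0.0, 0.0, 0.0, 1.0]]
420.7875272527764 420.7875272527764
(0.496, -0.156, 0.109) 322.15171904896243 264.6061078242805
(np.float64(0.515163197538461), np.float64(-0.18286581210575853), np.float64(0.109)) 321.967004523436 319.59042134367064
(np.float64(0.476836802461539), np.float64(-0.12913418789424147), np.float64(0.109)) 322.3530624582433 204.67184380571757
```

View pics/w1.png

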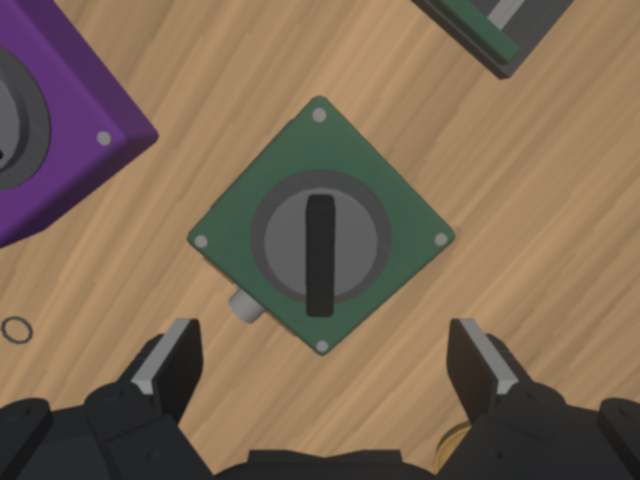

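The wrist view shows the selector bar upright at column 320, rows 195–315. That agrees with my prediction, so I'll descend and pinch it.

```bash
python3 -m handwheel '0 0 3 0;0 0 6 0;0 0 8 0;0 0 9.8 0;0 0 9.8 0'
python3 -c "from h import *;go((.496,-.156,.1),125.5)"
```

```text
t: 2.7
ee_pos: [0.4943, -0.1525, 0.1013]
eef_rot: [0.456, 0.89, 0.0, -0.002]
wrist_force: [-0.5, -0.4, -0.3]
finger_gap: 1.002
t 2.7 pos [ 0.4943 -0.1525  0.1013] yawx 125.7 toolz [-0.004  0.002 -1.   ] F [-0.5 -0.4 -0.3] M [-0.    0.03 -0.02] gap 1.002 q6 -65.2
shift cm [-0.38 -0.06  0.13] roll 0.2
```

```bash
python3 -m handwheel '-.3 -.05 .1 0;-.35 -.05 .1 0;-.35 -.05 .1 0;-.35 -.05 .1 0;-.35 -.05 .1 0' 
python3 -m handwheel '0 0 0 0;0 0 0 0;0 0 0 0;0 0 0 0;0 0 0 0' 0.5 60
python3 -c "from h import *;go((.496,-.156,.1),125.5)"
```

```text
t: 3.2
ee_pos: [0.4975, -0.1576, 0.1022]
eef_rot: [0.457, 0.889, -0.0, 0.001]
wrist_force: [-0.6, 0.0, 0.1]
finger_gap: 0.999
t: 3.7
ee_pos: [0.4964, -0.1582, 0.1019]
eef_rot: [0.456, 0.89, -0.001, -0.001]
wrist_force: [-1.3, -0.6, 1.6]
finger_gap: 0.175
t 3.7 pos [ 0.4964 -0.1582  0.1019] yawx 125.76 toolz [-0.002 -0.002 -1.   ] F [-1.3 -0.6  1.6] M [0.35 0.23 0.34] gap 0.175 q6 -65.5
shift cm [0.2  0.1  0.19] roll 0.26
```

```bash
python3 -m handwheel '0 0 0 -5;0 0 0 -10;0 0 0 -15;0 0 0 -20;0 0 0 -20' 
python3 -c "from h import *;go((.496,-.156,.1),125.5)"
python3 -m handwheel '0 0 0 -5;0 0 0 -10;0 0 0 -15;0 0 0 -20;0 0 0 -20' 
python3 -c "from h import *;go((.496,-.156,.1),125.5)"
```

```text
t: 4.2
ee_pos: [0.4969, -0.1577, 0.1019]
eef_rot: [0.295, 0.956, -0.0, -0.0]
wrist_force: [-2.3, -1.0, 3.8]
finger_gap: 0.176
t 4.2 pos [ 0.4969 -0.1577  0.1019] yawx 145.69 toolz [-0.001 -0.    -1.   ] F [-2.3 -1.   3.8] M [0.09 0.28 0.37] gap 0.176 q6 -85.5
shift cm [0.17 0.09 0.19] roll 20.19
t: 4.7
ee_pos: [0.4971, -0.157, 0.1019]
eef_rot: [0.126, 0.992, 0.0, -0.0]
wrist_force: [-0.9, 2.5, 5.1]
finger_gap: 0.174
t 4.7 pos [ 0.4971 -0.157   0.1019] yawx 165.55 toolz [-0.001  0.001 -1.   ] F [-0.9  2.5  5.1] M [0.56 0.15 0.23] gap 0.174 q6 -105.4
shift cm [0.13 0.07 0.19] roll 40.05
```

```bash
python3 -m handwheel '0 0 0 -3;0 0 0 -6;0 0 0 -6;0 0 0 -6;0 0 0 -6' 
python3 -c "from h import *;go((.496,-.156,.1),125.5)"

```

```text
t: 5.2
ee_pos: [0.4971, -0.1568, 0.1019]
eef_rot: [0.075, 0.997, 0.001, -0.0]
wrist_force: [-0.9, 2.5, 5.1]
finger_gap: 0.173
t 5.2 pos [ 0.4971 -0.1568  0.1019] yawx 171.38 toolz [-0.     0.001 -1.   ] F [-0.9  2.5  5.1] M [ 0.53  0.11 -0.04] gap 0.173 q6 -111.3
shift cm [0.12 0.06 0.19] roll 45.88
```

```bash
python3 -m handwheel '0 0 0 -2;0 0 0 -4;0 0 0 -4;0 0 0 -4;0 0 0 -4' 
python3 -c "from h import *;go(None)"
python3 -m handwheel '0 0 0 -2;0 0 0 -4;0 0 0 -4;0 0 0 -4;0 0 0 -4' 
python3 -c "from h import *;go(None)"
python3 -m handwheel '0 0 0 -2;0 0 0 -4;0 0 0 -6;0 0 0 -6;0 0 0 -6' 
python3 -c "from h import *;go(None)"

```

```text
t: 5.7
ee_pos: [0.4971, -0.1567, 0.1019]
eef_rot: [0.044, 0.999, 0.001, 0.0]
wrist_force: [-2.4, 2.7, 5.9]
finger_gap: 0.175
t 5.7 pos [ 0.4971 -0.1567  0.1019] yawx 174.92 toolz [ 0.     0.003 -1.   ] F [-2.4  2.7  5.9] M [ 0.16  0.39 -1.51] gap 0.175 q6 -115.0
t: 6.2
ee_pos: [0.4984, -0.157, 0.1021]
eef_rot: [0.006, 1.0, 0.0, 0.001]
wrist_force: [2.1, 2.8, 5.4]
finger_gap: 0.174
t 6.2 pos [ 0.4984 -0.157   0.1021] yawx 179.28 toolz [ 0.003  0.001 -1.   ] F [2.1 2.8 5.4] M [ 0.77 -0.42 -1.02] gap 0.174 q6 -119.2
t: 6.7
ee_pos: [0.4984, -0.157, 0.1022]
eef_rot: [-0.039, 0.999, 0.002, 0.002]
wrist_force: [0.9, 3.4, 6.8]
finger_gap: 0.179
t 6.7 pos [ 0.4984 -0.157   0.1022] yawx -175.53 toolz [ 0.004  0.004 -1.   ] F [0.9 3.4 6.8] M [ 0.46 -0.12 -3.61] gap 0.179 q6 -124.7
```

```bash
cat > snap.py <<'E'
import sys,cv2
from station import r
n,k=sys.argv[1],sys.argv[2]; box=[int(v) for v in sys.argv[3:7]] if len(sys.argv)>3 else [0,0,640,480]
s=r.snapshot(n); im=s["img"][:,:,::-1]; x,y,w,h=box; f=min(800/w,600/h,6)
cv2.imwrite("pics/%s.png"%k,cv2.resize(im[y:y+h,x:x+w],None,fx=f,fy=f,interpolation=cv2.INTER_CUBIC)); print(f, s["cam_to_world"].tolist() if n=="wrist" else "")
E
python3 snap.py side s2 260 220 140 170; python3 snap.py scene c2 170 170 140 140
```

```text
3.5294117647058822 
4.285714285714286
```

View pics/s2.png

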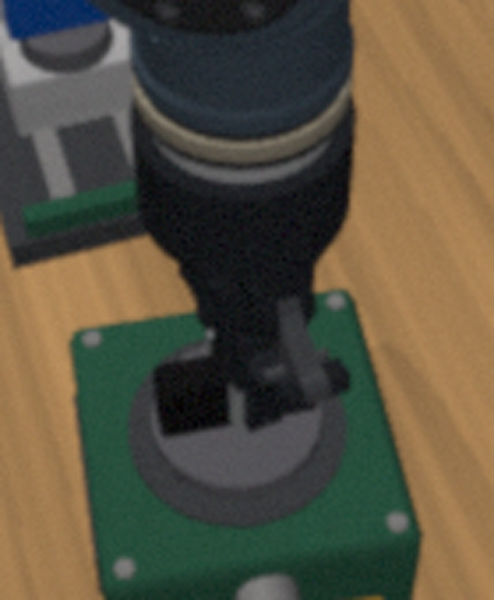

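View pics/c2.png

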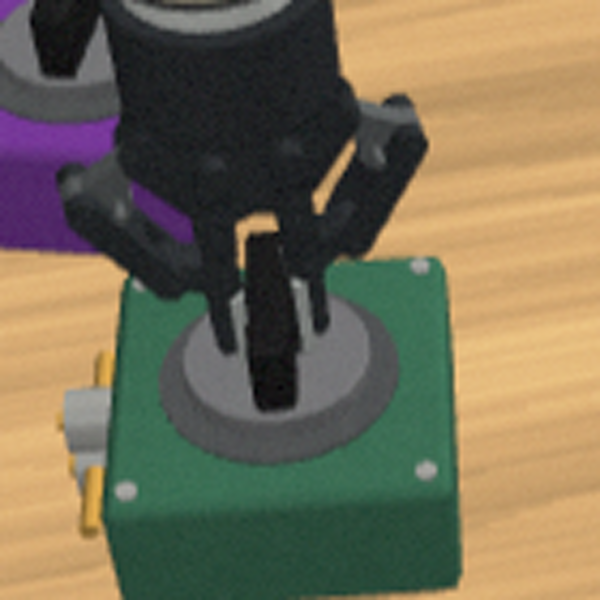

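```bash
python3 - <<'E'
from h import *
zs=lambda u,v:(260+u/3.529-.4,220+v/3.529-.4)
zc=lambda u,v:(170+u/4.286-.4,170+v/4.286-.4)
a,b=pl('side',zs(165,435),.075),pl('side',zs(228,426),.075); print(a,b,yaw(a,b))
a,b=pl('scene',zc(246,235),.109),pl('scene',zc(252,378),.109); print(a,b,yaw(a,b))
a,b=pl('scene',zc(280,232),.109),pl('scene',zc(298,345),.109); print(a,b,yaw(a,b))
a,b=pl('scene',zc(257,409),.075),pl('scene',zc(293,408),.075); print(a,b,yaw(a,b))
E
```

```text
[ 0.46426854 -0.1588815   0.075     ] [ 0.4899855  -0.16336496  0.075     ] -9.889487536207412
[ 0.46711437 -0.16002983  0.109     ] [ 0.54202564 -0.16735063  0.109     ] -5.58157996290687
[ 0.4685599  -0.14732108  0.109     ] [ 0.52963942 -0.14910173  0.109     ] -1.669873765043378
[ 0.525334   -0.16733915  0.075     ] [ 0.52806736 -0.15429373  0.075     ] 78.16617136203106
```

```bash
python3 -m handwheel '0 0 0 3;0 0 0 5;0 0 0 5;0 0 0 5;0 0 0 5'; python3 -c "from h import *;go(None)"
python3 -m handwheel '0 0 0 0;0 0 0 0;0 0 0 0;0 0 -3 0;0 0 -7 0' 8
python3 -c "from h import *;go(None)"
python3 -m handwheel '0 0 -2 0;0 0 -3 0;0 0 -3 0;0 0 -3 0;0 0 -3 0'
python3 -c "from h import *;go(None)";python3 snap.py wrist w3;python3 snap.py side s3 270 290 120 120
```

```text
t: 7.3
ee_pos: [0.4984, -0.157, 0.1021]
eef_rot: [-0.001, 1.0, 0.001, 0.001]
wrist_force: [1.9, 4.1, 5.4]
finger_gap: 0.173
t 7.3 pos [ 0.4984 -0.157   0.1021] yawx -179.84 toolz [ 0.003  0.001 -1.   ] F [1.9 4.1 5.4] M [ 0.69 -0.35 -1.48] gap 0.173 q6 -120.1
t: 7.8
ee_pos: [0.4956, -0.157, 0.1703]
eef_rot: [-0.006, 1.0, 0.001, -0.003]
wrist_force: [0.7, -0.4, 0.5]
finger_gap: 0.936
t 7.8 pos [ 0.4956 -0.157   0.1703] yawx -179.34 toolz [-0.006  0.002 -1.   ] F [ 0.7 -0.4  0.5] M [-0.03  0.   -0.01] gap 0.936 q6 -120.5
t: 8.3
ee_pos: [0.4964, -0.157, 0.2002]
eef_rot: [-0.005, 1.0, 0.001, -0.001]
wrist_force: [0.4, -0.5, -0.3]
finger_gap: 0.94
t 8.3 pos [ 0.4964 -0.157   0.2002] yawx -179.39 toolz [-0.003  0.001 -1.   ] F [ 0.4 -0.5 -0.3] M [0.06 0.01 0.02] gap 0.94 q6 -120.5
1.25 [[-0.011671593249277155, 0.9552943619842502, 0.2954258889673123, 0.42084196768318266], [0.9999305636906242, 0.010670321062684679, 0.005001204431803954, -0.15878591267611675], [0.0016253333113227036, 0.29546374770777295, -0.9553525695166698, 0.3223380113988299], [0.0, 0.0, 0.0, 1.0]]
5.0
```

View pics/w3.png

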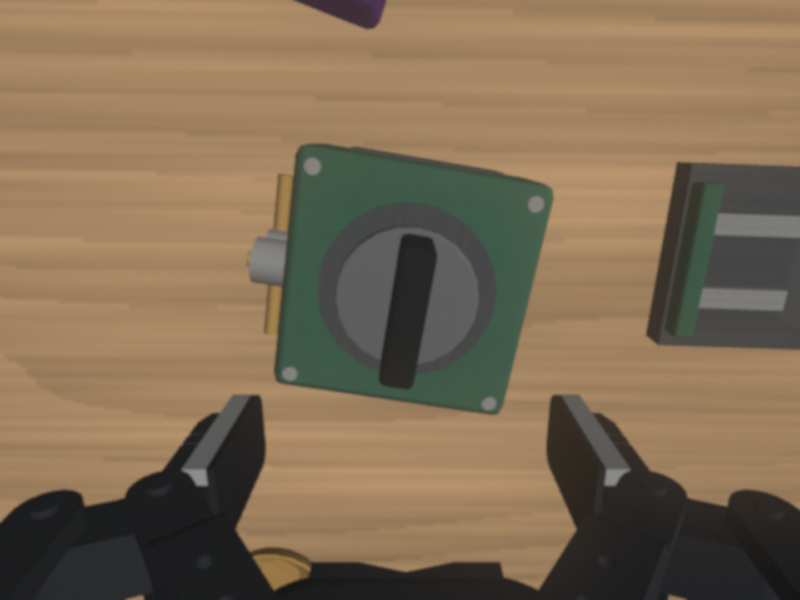

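View pics/s3.png

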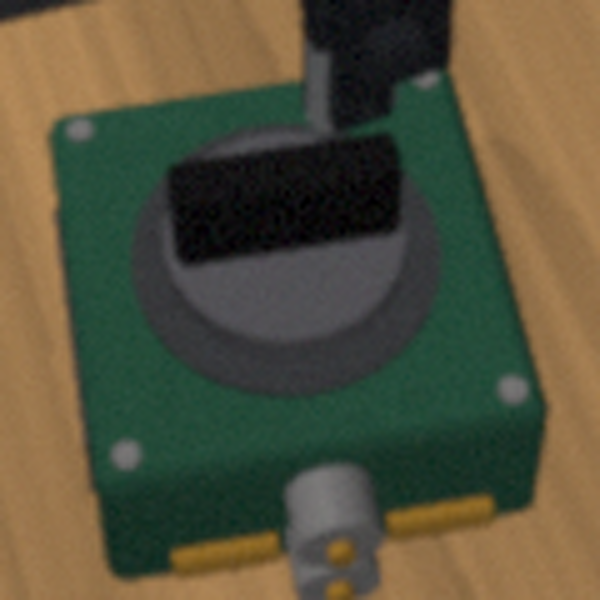

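```bash
cat >> h.py <<'E'
def wpl(M,p,z,f=420.7875272527764,cx=324.37747377208933,cy=243.56993493595382):
    M=np.array(M);d=M[:3,:3]@np.array([(p[0]-cx)/f,(p[1]-cy)/f,1]);o=M[:3,3];return o+d*(z-o[2])/d[2]
E
python3 - <<'E'
from h import *
M=[[-0.011671593249277155, 0.9552943619842502, 0.2954258889673123, 0.42084196768318266], [0.9999305636906242, 0.010670321062684679, 0.005001204431803954, -0.15878591267611675], [0.0016253333113227036, 0.29546374770777295, -0.9553525695166698, 0.3223380113988299]]
w=lambda u,v:(u/1.25-.1,v/1.25-.1)
a,b=wpl(M,w(419,236),.109),wpl(M,w(396,384),.109);print(a,b,yaw(a,b),(a+b)/2,np.linalg.norm(a-b))
c,d=wpl(M,w(312,166),.062),wpl(M,w(290,374),.062);print('feeder',yaw(c,d))
c,d=wpl(M,w(536,205),.062),wpl(M,w(489,404),.062);print('feeder',yaw(c,d))
z3=lambda u,v:(270+u/5-.4,290+v/5-.4)
a,b=pl('side',z3(185,265),.075),pl('side',z3(398,232),.075);print(yaw(a,b))
a,b=pl('side',z3(170,168),.109),pl('side',z3(395,135),.109);print(yaw(a,b))
E
```

```text
[ 0.45745442 -0.15254142  0.109     ] [ 0.52387594 -0.16151058  0.109     ] -7.690356724639903 [ 0.49066518 -0.157026    0.109     ] 0.06702435420720103
feeder -8.522867877915436
feeder -8.737886099291309
-9.111054116913486
-9.356845373493778
```

The bar now rests at yaw about 171.2°, lined up with the feeder. The moment rose to more than 1.5 N m there, so this is the end stop. I'll regrip aligned with the bar and turn 80° clockwise.

```bash
python3 -m handwheel '0 0 3 5;0 0 6 9;0 0 8 9.3;0 0 9.9 9.3;0 0 9.9 9.3'
python3 -c "from h import *;go((.496,-.1568,.101),171.2)"
python3 -m handwheel '0 0 0 0;0 0 0 0;0 0 0 0;0 0 0 0;0 0 0 0' 0.5 70
python3 -c "from h import *;go((.496,-.1568,.101),171.2)"
```

```text
t: 8.9
ee_pos: [0.4953, -0.1565, 0.0998]
eef_rot: [0.076, 0.997, 0.001, -0.003]
wrist_force: [-1.1, 0.3, -0.3]
finger_gap: 0.935
t 8.9 pos [ 0.4953 -0.1565  0.0998] yawx 171.3 toolz [-0.006  0.003 -1.   ] F [-1.1  0.3 -0.3] M [-0.01  0.02 -0.01] gap 0.935 q6 -111.2
shift cm [-0.07 -0.02 -0.12] roll 0.1
t: 9.4
ee_pos: [0.4978, -0.1571, 0.1037]
eef_rot: [0.076, 0.997, 0.0, 0.001]
wrist_force: [0.1, 2.7, 4.6]
finger_gap: 0.167
t 9.4 pos [ 0.4978 -0.1571  0.1037] yawx 171.27 toolz [ 0.002  0.    -1.   ] F [0.1 2.7 4.6] M [ 0.44 -0.07 -0.05] gap 0.167 q6 -111.2
shift cm [0.18 0.   0.27] roll 0.07
```

```bash
for i in 1; do python3 -m handwheel '0 0 0 5;0 0 0 10;0 0 0 15;0 0 0 20;0 0 0 20'; python3 -c "from h import *;go(None)"; done
python3 -m handwheel '0 0 0 5;0 0 0 10;0 0 0 15;0 0 0 20;0 0 0 20'; python3 -c "from h import *;go(None)"
python3 -m handwheel '0 0 0 5;0 0 0 10;0 0 0 15;0 0 0 20;0 0 0 20'; python3 -c "from h import *;go(None)"
python3 -m handwheel '0 0 0 5;0 0 0 10;0 0 0 15;0 0 0 20;0 0 0 20'; python3 -c "from h import *;go(None)"

```

```text
t: 9.9
ee_pos: [0.4975, -0.158, 0.1037]
eef_rot: [0.248, 0.969, -0.001, 0.001]
wrist_force: [-1.7, -1.0, 4.9]
finger_gap: 0.171
t 9.9 pos [ 0.4975 -0.158   0.1037] yawx 151.31 toolz [ 0.001 -0.001 -1.   ] F [-1.7 -1.   4.9] M [-0.29  0.38 -0.08] gap 0.171 q6 -91.1
t: 10.4
ee_pos: [0.4969, -0.1587, 0.1037]
eef_rot: [0.412, 0.911, -0.001, 0.0]
wrist_force: [-3.6, -4.3, 6.4]
finger_gap: 0.174
t 10.4 pos [ 0.4969 -0.1587  0.1037] yawx 131.37 toolz [-0.    -0.002 -1.   ] F [-3.6 -4.3  6.4] M [-0.85  0.75 -0.11] gap 0.174 q6 -71.1
t: 10.9
ee_pos: [0.496, -0.1592, 0.1037]
eef_rot: [0.563, 0.826, -0.002, -0.0]
wrist_force: [-5.9, -6.7, 6.7]
finger_gap: 0.17
t 10.9 pos [ 0.496  -0.1592  0.1037] yawx 111.41 toolz [-0.002 -0.003 -1.   ] F [-5.9 -6.7  6.7] M [-1.19  1.21 -0.11] gap 0.17 q6 -51.1
t: 11.4
ee_pos: [0.4951, -0.1593, 0.1037]
eef_rot: [0.698, 0.716, -0.003, -0.0]
wrist_force: [-8.0, -7.5, 8.3]
finger_gap: 0.171
t 11.4 pos [ 0.4951 -0.1593  0.1037] yawx 91.44 toolz [-0.004 -0.003 -1.   ] F [-8.  -7.5  8.3] M [-1.44  1.58 -0.08] gap 0.171 q6 -31.1
```

Each quarter ended at a detent with Mz near 0. Now I'll release, rise and look.

```bash
python3 -m handwheel '0 0 0 0;0 0 0 0;0 0 0 0;0 0 -3 0;0 0 -7 0' 8
python3 -m handwheel '0 0 -2 0;0 0 -3 0;0 0 -3 0;0 0 -3 0;0 0 -3 0'
python3 -c "from h import *;go(None)";python3 snap.py wrist w4;python3 snap.py side s4 270 290 120 120
```

```text
t: 11.9
ee_pos: [0.4961, -0.1564, 0.1715]
eef_rot: [0.699, 0.715, -0.001, -0.003]
wrist_force: [0.4, -0.3, -1.0]
finger_gap: 0.934
t: 12.4
ee_pos: [0.4965, -0.1569, 0.2012]
eef_rot: [0.699, 0.715, -0.0, -0.002]
wrist_force: [-0.2, -0.4, 0.0]
finger_gap: 0.94
t 12.4 pos [ 0.4965 -0.1569  0.2012] yawx 91.32 toolz [-0.003  0.002 -1.   ] F [-0.2 -0.4  0. ] M [-0.03 -0.02  0.02] gap 0.94 q6 -31.2
1.25 [[0.99971186916132, 0.023458764699464334, 0.005085766093082404, 0.49519286120258627], [0.02391310012050588, -0.9549335666999608, -0.29585477321198783, -0.0818586607891855], [-0.0020838187553245003, 0.2958911447618283, -0.9552193926794663, 0.3232603899717438], [0.0, 0.0, 0.0, 1.0]]
5.0
```

View pics/w4.png

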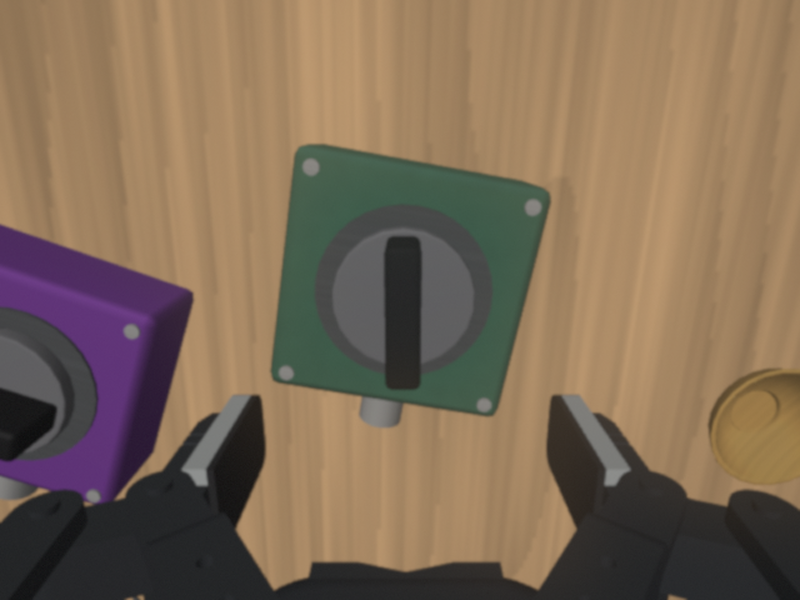

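View pics/s4.png

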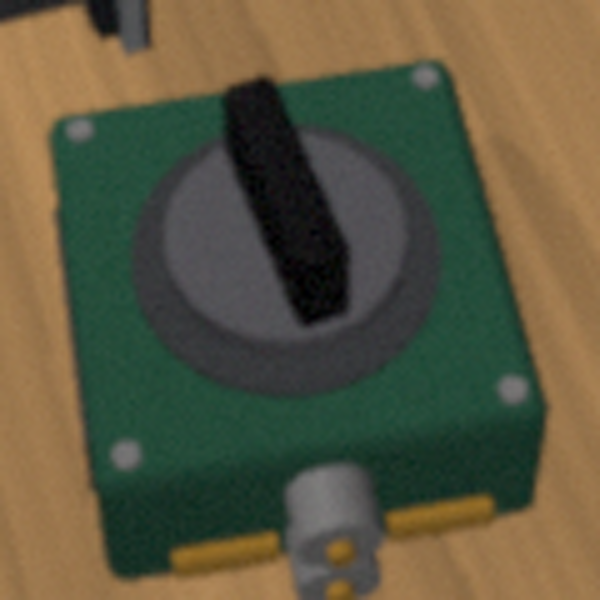

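The bar now lies at tool yaw 91.3°, which is 80° clockwise of the end stop, at fourth click. Next is the clamp knob.

```bash
python3 -m handwheel '5 0 0 -8.5;10 0 0 -17;15 0 0 -25.5;20 0 0 -34;25 0 0 -42.5'
python3 -m handwheel '0 0 0 -8.5;0 0 0 -17;0 0 0 -25.5;0 0 0 -34;0 0 0 -42.5'
python3 -m handwheel '0 0 0 -3;0 0 0 -3;0 0 0 -3;0 0 0 -3;0 0 0 -3'
python3 -c "from h import *;go((.490,.094,.098),179)";python3 snap.py wrist w5
```

```text
t: 13.0
ee_pos: [0.491, 0.0942, 0.2019]
eef_rot: [0.39, 0.921, -0.0, -0.001]
wrist_force: [0.9, 0.2, 0.4]
finger_gap: 0.944
t: 13.5
ee_pos: [0.4912, 0.0926, 0.2018]
eef_rot: [0.029, 1.0, 0.0, -0.001]
wrist_force: [-0.7, -0.0, -1.1]
finger_gap: 0.939
t: 14.0
ee_pos: [0.4915, 0.0925, 0.2025]
eef_rot: [0.006, 1.0, 0.0, -0.0]
wrist_force: [0.7, 0.8, -0.3]
finger_gap: 0.939
t 14.0 pos [0.4915 0.0925 0.2025] yawx 179.28 toolz [-0.  0. -1.] F [ 0.7  0.8 -0.3] M [0.01 0.03 0.02] gap 0.939 q6 -91.4
shift cm [ 0.15  0.15 10.45] roll 0.28
1.25 [[0.011629594501652312, 0.9545286239815024, 0.2978923606467698, 0.4156762497229432], [0.9999323580889764, -0.01115464232311864, -0.00329441971533857, 0.09266899885234395], [0.00017826481610450646, 0.29791052340362423, -0.9545937818082793, 0.3244521533454019], [0.0, 0.0, 0.0, 1.0]]
```

View pics/w5.png

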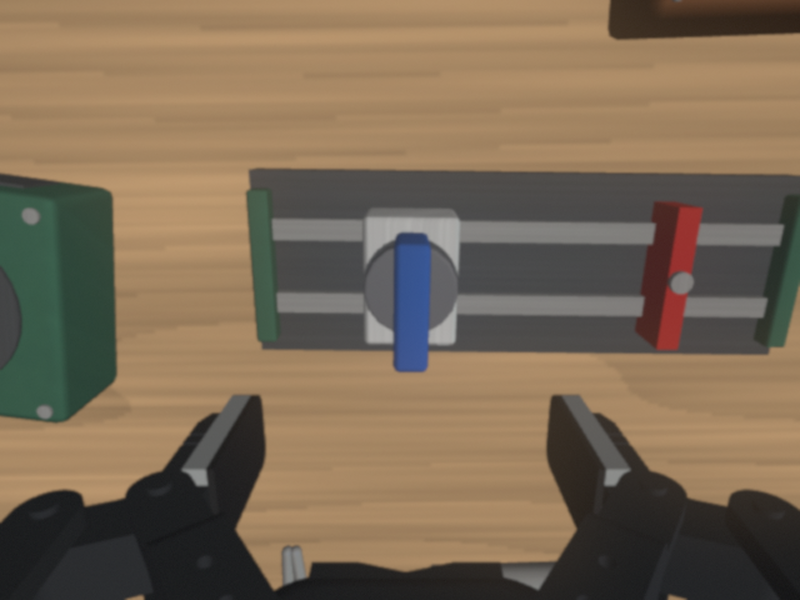

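```bash
cat > m5.py <<'E'
from h import *
M=[[0.011629594501652312, 0.9545286239815024, 0.2978923606467698, 0.4156762497229432], [0.9999323580889764, -0.01115464232311864, -0.00329441971533857, 0.09266899885234395], [0.00017826481610450646, 0.29791052340362423, -0.9545937818082793, 0.3244521533454019]]
w=lambda u,v:(u/1.25-.1,v/1.25-.1)
a,b=wpl(M,w(413,234),.107),wpl(M,w(411,371),.107);print(a,b,yaw(a,b),(a+b)/2,np.linalg.norm(a-b))
print('slab',[wpl(M,w(*p),.018) for p in((250,170),(263,349),(770,354))])
print('block top',[wpl(M,w(*p),.060) for p in((366,218),(460,218),(457,344),(364,344))])
print('clip top near', wpl(M,w(673,204),.048),wpl(M,w(656,347),.048),'far',wpl(M,w(701,208),.048),wpl(M,w(679,349),.048))
E
python3 m5.py
```

```text
[0.45283566 0.09535311 0.107     ] [0.5149275  0.09398962 0.107     ] -1.2579742149864916 [0.48388158 0.09467136 0.107     ] 0.06210680488762767
slab [array([0.43060236, 0.00460447, 0.018     ]), array([0.53942496, 0.00189508, 0.018     ]), array([0.54653535, 0.32037475, 0.018     ])]
block top [array([0.45253401, 0.07245019, 0.06      ]), array([0.45308282, 0.11953693, 0.06      ]), array([0.52079086, 0.11921784, 0.06      ]), array([0.52020403, 0.06906601, 0.06      ])]
clip top near [0.44881963 0.23129226 0.048     ] [0.528694   0.23285483 0.048     ] far [0.4510524 0.2461629 0.048    ] [0.53006364 0.24602098 0.048     ]
```

```bash
python3 -m handwheel '.2 .2 3 .6;.2 .2 6 .6;.2 .2 8.5 .6;.2 .2 10.3 .6;.2 .2 10.3 .6'
python3 -c "from h import *;go((.489,.0945,.099),178.7)"
python3 -m handwheel '0 0 0 0;0 0 0 0;0 0 0 0;0 0 0 0;0 0 0 0' 0.5 70
python3 -c "from h import *;go((.489,.0945,.099),178.7)"
```

```text
t: 14.55
ee_pos: [0.488, 0.0945, 0.0977]
eef_rot: [0.011, 1.0, 0.0, -0.003]
wrist_force: [-0.2, 0.5, -1.5]
finger_gap: 0.934
t 14.55 pos [0.488  0.0945 0.0977] yawx 178.69 toolz [-0.005  0.    -1.   ] F [-0.2  0.5 -1.5] M [-0.04  0.01  0.02] gap 0.934 q6 -90.6
shift cm [-0.1   0.   -0.14] roll -0.01
t: 15.05
ee_pos: [0.4901, 0.0945, 0.1007]
eef_rot: [0.011, 1.0, 0.0, 0.001]
wrist_force: [0.6, -0.4, 4.7]
finger_gap: 0.175
t 15.05 pos [0.4901 0.0945 0.1007] yawx 178.69 toolz [ 0.002  0.    -1.   ] F [ 0.6 -0.4  4.7] M [-0.02  0.11 -0.13] gap 0.175 q6 -90.6
shift cm [ 0.11 -0.01  0.17] roll -0.01
```

```bash
python3 -m handwheel '0 1 0 0;0 2.2 0 0;0 3.4 0 0;0 4.5 0 0;0 5 0 0'
python3 -c "from h import *;go(None)"
python3 -m handwheel '0 1 0 0;0 2.2 0 0;0 3.4 0 0;0 4.5 0 0;0 5.2 0 0'
python3 -m handwheel '0 .2 0 0;0 .4 0 0;0 .6 0 0;0 .6 0 0;0 .6 0 0'
python3 -c "from h import *;go(None)"
```

```text
t: 15.55
ee_pos: [0.4913, 0.1448, 0.1006]
eef_rot: [0.011, 1.0, -0.0, 0.001]
wrist_force: [-0.9, -3.4, 6.5]
finger_gap: 0.175
t 15.55 pos [0.4913 0.1448 0.1006] yawx 178.75 toolz [ 0.002 -0.001 -1.   ] F [-0.9 -3.4  6.5] M [-0.46  0.1  -0.16] gap 0.175 q6 -84.8
t: 16.05
ee_pos: [0.4925, 0.1967, 0.1006]
eef_rot: [0.011, 1.0, -0.0, 0.001]
wrist_force: [0.0, -2.9, 5.4]
finger_gap: 0.174
t: 16.55
ee_pos: [0.4926, 0.2025, 0.1007]
eef_rot: [0.011, 1.0, 0.0, 0.001]
wrist_force: [-1.6, -0.9, 5.4]
finger_gap: 0.175
t 16.55 pos [0.4926 0.2025 0.1007] yawx 178.72 toolz [ 0.002  0.    -1.   ] F [-1.6 -0.9  5.4] M [-0.25  0.07 -0.07] gap 0.175 q6 -78.4
```

```bash
python3 -m handwheel '0 .1 0 0;0 .2 0 0;0 .3 0 0;0 .4 0 0;0 .4 0 0'
python3 -c "from h import *;go(None)"
python3 -m handwheel '0 .1 0 0;0 .2 0 0;0 .2 0 0;0 .2 0 0;0 .2 0 0'
python3 -c "from h import *;go(None)"
```

```text
t: 17.05
ee_pos: [0.4928, 0.2062, 0.1007]
eef_rot: [0.011, 1.0, -0.0, 0.001]
wrist_force: [0.5, -1.8, 5.5]
finger_gap: 0.171
t 17.05 pos [0.4928 0.2062 0.1007] yawx 178.72 toolz [ 0.002 -0.    -1.   ] F [ 0.5 -1.8  5.5] M [-0.31  0.06 -0.04] gap 0.171 q6 -77.9
t: 17.55
ee_pos: [0.4928, 0.2082, 0.1007]
eef_rot: [0.011, 1.0, -0.0, 0.001]
wrist_force: [-0.3, -2.5, 4.8]
finger_gap: 0.171
t 17.55 pos [0.4928 0.2082 0.1007] yawx 178.72 toolz [ 0.002 -0.    -1.   ] F [-0.3 -2.5  4.8] M [-0.36  0.1  -0.09] gap 0.171 q6 -77.7
```

```bash
for i in 1; do python3 -m handwheel '0 .1 0 0;0 .15 0 0;0 .15 0 0;0 .15 0 0;0 .15 0 0'
python3 -c "from h import *;go(None)"; done
python3 -m handwheel '0 .1 0 0;0 .15 0 0;0 .15 0 0;0 .15 0 0;0 .15 0 0'
python3 -c "from h import *;go(None)"
```

```text
t: 18.05
ee_pos: [0.4928, 0.2096, 0.1007]
eef_rot: [0.011, 1.0, -0.0, 0.001]
wrist_force: [-0.2, -1.4, 5.6]
finger_gap: 0.173
t 18.05 pos [0.4928 0.2096 0.1007] yawx 178.72 toolz [ 0.002 -0.    -1.   ] F [-0.2 -1.4  5.6] M [-0.43  0.04 -0.1 ] gap 0.173 q6 -77.6
t: 18.55
ee_pos: [0.4929, 0.2105, 0.1007]
eef_rot: [0.011, 1.0, -0.001, 0.001]
wrist_force: [-0.8, -5.0, 5.5]
finger_gap: 0.177
t 18.55 pos [0.4929 0.2105 0.1007] yawx 178.75 toolz [ 0.002 -0.001 -1.   ] F [-0.8 -5.   5.5] M [-0.79 -0.03 -0.12] gap 0.177 q6 -77.4
```

```bash
python3 -m handwheel '0 .05 0 0;0 .1 0 0;0 .15 0 0;0 .15 0 0;0 .15 0 0'
python3 -c "from h import *;go(None)"; python3 snap.py side s6 215 150 120 130; python3 snap.py scene c6 360 150 150 120
```

```text
t: 19.05
ee_pos: [0.4928, 0.2107, 0.1007]
eef_rot: [0.01, 1.0, -0.002, 0.001]
wrist_force: [0.0, -9.1, 6.5]
finger_gap: 0.175
t 19.05 pos [0.4928 0.2107 0.1007] yawx 178.8 toolz [ 0.001 -0.004 -1.   ] F [ 0.  -9.1  6.5] M [-1.63 -0.08 -0.09] gap 0.175 q6 -77.2
4.615384615384615 
5.0
```

View pics/s6.png

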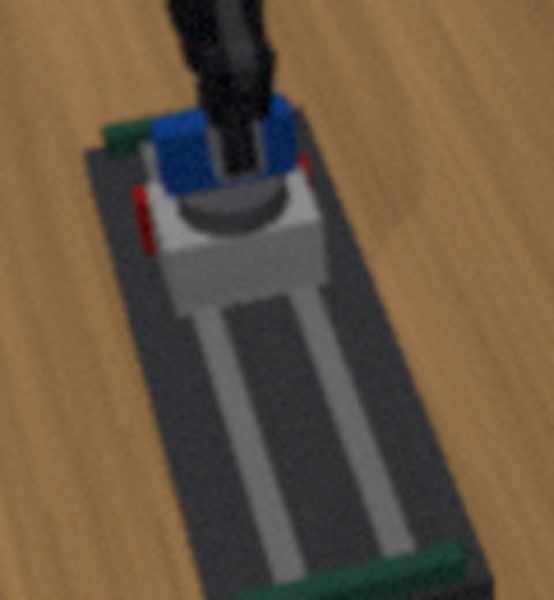

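View pics/c6.png

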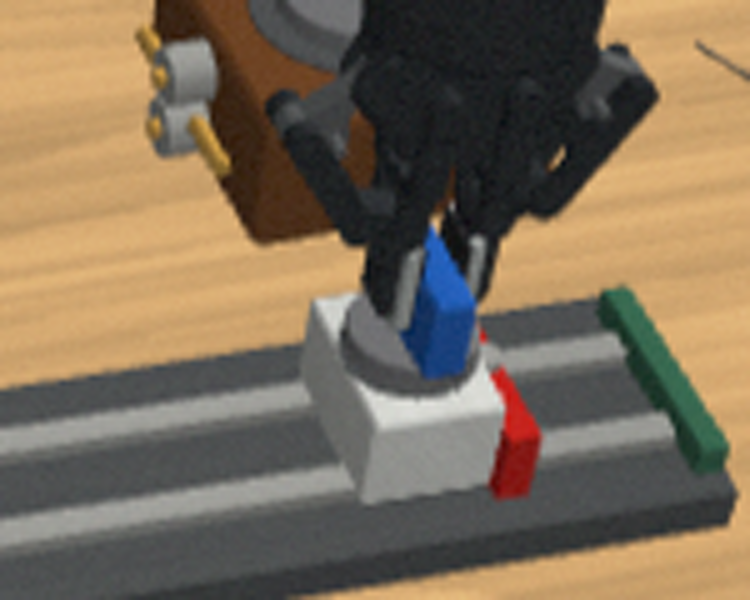

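The block touches the red clip in both views, with about 9 N of contact force. Now I'll tighten it clockwise.

```bash
python3 -m handwheel '0 0 0 5;0 0 0 10;0 0 0 15;0 0 0 20;0 0 0 20'; python3 -c "from h import *;go(None)"
python3 -m handwheel '0 0 0 5;0 0 0 10;0 0 0 15;0 0 0 20;0 0 0 20'; python3 -c "from h import *;go(None)"
python3 -m handwheel '0 0 0 5;0 0 0 10;0 0 0 15;0 0 0 20;0 0 0 20'; python3 -c "from h import *;go(None)"
python3 -m handwheel '0 0 0 3;0 0 0 6;0 0 0 6;0 0 0 6;0 0 0 6'; python3 -c "from h import *;go(None)"

```

```text
t: 19.65
ee_pos: [0.4926, 0.2098, 0.1007]
eef_rot: [0.184, 0.983, -0.003, 0.001]
wrist_force: [0.3, -13.3, 7.9]
finger_gap: 0.174
t 19.65 pos [0.4926 0.2098 0.1007] yawx 158.78 toolz [ 0.    -0.005 -1.   ] F [  0.3 -13.3   7.9] M [-2.19 -0.02 -0.14] gap 0.174 q6 -57.2
t: 20.15
ee_pos: [0.4922, 0.209, 0.1007]
eef_rot: [0.352, 0.936, -0.003, 0.001]
wrist_force: [-0.2, -15.5, 9.2]
finger_gap: 0.177
t 20.15 pos [0.4922 0.209  0.1007] yawx 138.82 toolz [-0.001 -0.007 -1.   ] F [ -0.2 -15.5   9.2] M [-2.64 -0.01 -0.16] gap 0.177 q6 -37.2
t: 20.65
ee_pos: [0.4914, 0.2084, 0.1007]
eef_rot: [0.509, 0.861, -0.004, 0.001]
wrist_force: [-2.4, -18.7, 10.4]
finger_gap: 0.175
t 20.65 pos [0.4914 0.2084 0.1007] yawx 118.85 toolz [-0.003 -0.008 -1.   ] F [ -2.4 -18.7  10.4] M [-2.97  0.18 -0.07] gap 0.175 q6 -17.2
t: 21.15
ee_pos: [0.4911, 0.2083, 0.1007]
eef_rot: [0.553, 0.833, -0.004, 0.001]
wrist_force: [-1.8, -19.0, 11.0]
finger_gap: 0.172
t 21.15 pos [0.4911 0.2083 0.1007] yawx 112.91 toolz [-0.003 -0.008 -1.   ] F [ -1.8 -19.   11. ] M [-2.95  0.25 -0.05] gap 0.172 q6 -11.2
```

```bash
python3 -m handwheel '0 0 0 3;0 0 0 6;0 0 0 8;0 0 0 8;0 0 0 8'; python3 -c "from h import *;go(None)"
python3 -m handwheel '0 0 0 3;0 0 0 5;0 0 0 5;0 0 0 5;0 0 0 5'; python3 -c "from h import *;go(None)"
python3 -m handwheel '0 0 0 3;0 0 0 5;0 0 0 5;0 0 0 5;0 0 0 5'; python3 -c "from h import *;go(None)"

```

```text
t: 21.65
ee_pos: [0.4908, 0.2082, 0.1007]
eef_rot: [0.609, 0.793, -0.005, 0.001]
wrist_force: [-3.1, -18.9, 11.4]
finger_gap: 0.172
t 21.65 pos [0.4908 0.2082 0.1007] yawx 104.94 toolz [-0.004 -0.008 -1.   ] F [ -3.1 -18.9  11.4] M [-3.04  0.31  0.03] gap 0.172 q6 -3.3
t: 22.15
ee_pos: [0.4905, 0.2081, 0.1007]
eef_rot: [0.643, 0.766, -0.005, 0.001]
wrist_force: [-3.6, -19.3, 12.4]
finger_gap: 0.171
t 22.15 pos [0.4905 0.2081 0.1007] yawx 99.94 toolz [-0.005 -0.009 -1.   ] F [ -3.6 -19.3  12.4] M [-3.04  0.38  0.03] gap 0.171 q6 1.7
t: 22.65
ee_pos: [0.4903, 0.2081, 0.1007]
eef_rot: [0.676, 0.737, -0.005, 0.001]
wrist_force: [-3.5, -18.6, 11.7]
finger_gap: 0.169
t 22.65 pos [0.4903 0.2081 0.1007] yawx 94.95 toolz [-0.005 -0.009 -1.   ] F [ -3.5 -18.6  11.7] M [-3.07  0.42  0.05] gap 0.169 q6 6.7
```

```bash
python3 -m handwheel '0 0 0 2;0 0 0 4;0 0 0 4;0 0 0 4;0 0 0 4'; python3 -c "from h import *;go(None)"
python3 -m handwheel '0 0 0 2;0 0 0 4;0 0 0 4;0 0 0 4;0 0 0 4'; python3 -c "from h import *;go(None)"

```

```text
t: 23.15
ee_pos: [0.4901, 0.2081, 0.1007]
eef_rot: [0.699, 0.715, -0.005, 0.002]
wrist_force: [-3.5, -17.9, 12.3]
finger_gap: 0.17
t 23.15 pos [0.4901 0.2081 0.1007] yawx 91.25 toolz [-0.005 -0.01  -1.   ] F [ -3.5 -17.9  12.3] M [-2.87  0.5   0.96] gap 0.17 q6 10.6
t: 23.65
ee_pos: [0.4901, 0.2081, 0.1007]
eef_rot: [0.721, 0.693, -0.006, 0.003]
wrist_force: [-4.2, -17.2, 13.0]
finger_gap: 0.176
t 23.65 pos [0.4901 0.2081 0.1007] yawx 87.72 toolz [-0.005 -0.012 -1.   ] F [ -4.2 -17.2  13. ] M [-2.66  0.59  2.56] gap 0.176 q6 14.3
```

```bash
python3 -m handwheel '0 0 0 0;0 0 0 0;0 0 0 0;0 0 0 0;0 0 -4 0' 8
python3 -m handwheel '0 0 -4 0;0 0 -7 0;0 0 -7 0;0 0 -7 0;0 0 -7 0'
python3 -c "from h import *;go(None)";python3 snap.py wrist w7;python3 snap.py side s7 215 150 120 130; python3 snap.py scene c7 360 150 150 120
```

```text
t: 24.15
ee_pos: [0.4889, 0.2124, 0.1355]
eef_rot: [0.727, 0.686, -0.005, -0.003]
wrist_force: [0.5, 0.7, -0.1]
finger_gap: 0.936
t: 24.65
ee_pos: [0.4912, 0.2129, 0.2084]
eef_rot: [0.727, 0.687, -0.001, -0.001]
wrist_force: [-0.8, 0.4, 0.6]
finger_gap: 0.937
t 24.65 pos [0.4912 0.2129 0.2084] yawx 86.72 toolz [-0.003 -0.    -1.   ] F [-0.8  0.4  0.6] M [ 0.03  0.02 -0.03] gap 0.937 q6 14.7
1.25 [[0.9984099769011321, -0.05313192842713388, -0.018828600741790828, 0.4960823344500364], [-0.056328794956918865, -0.9530757044169642, -0.29744540424892674, 0.2881182308878232], [-0.002141233985634197, 0.298033051576029, -0.9545531495340098, 0.3302740390524866], [0.0, 0.0, 0.0, 1.0]]
4.615384615384615 
5.0
```

View pics/w7.png

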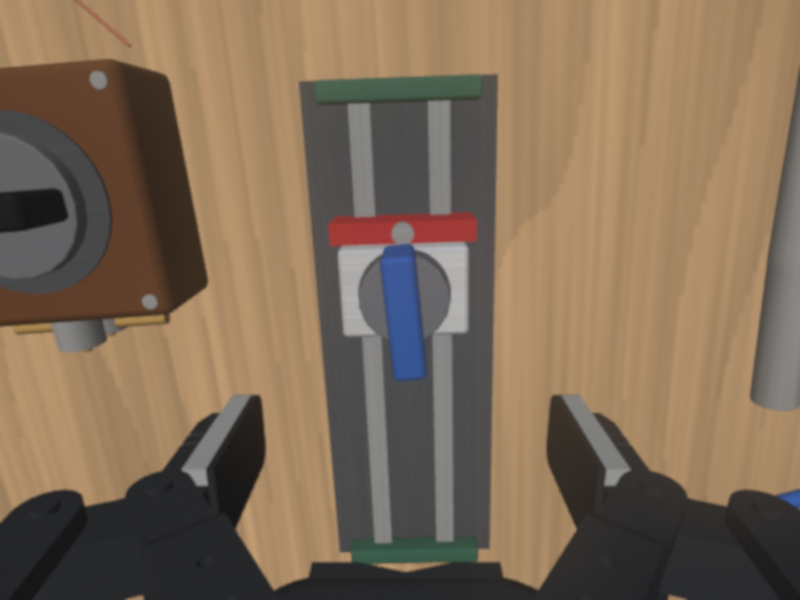

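View pics/s7.png

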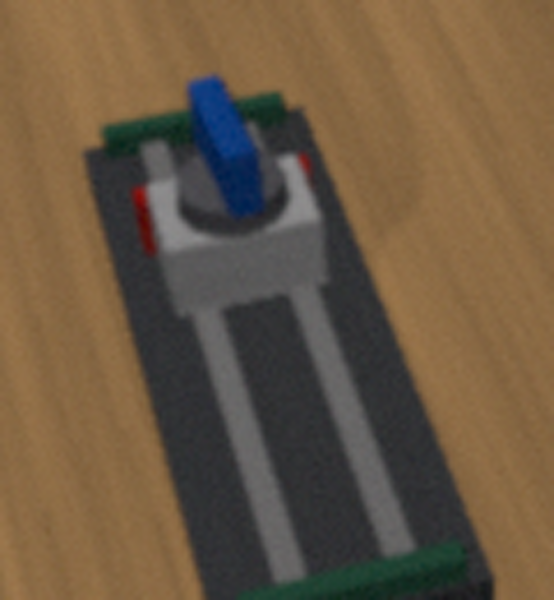

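View pics/c7.png

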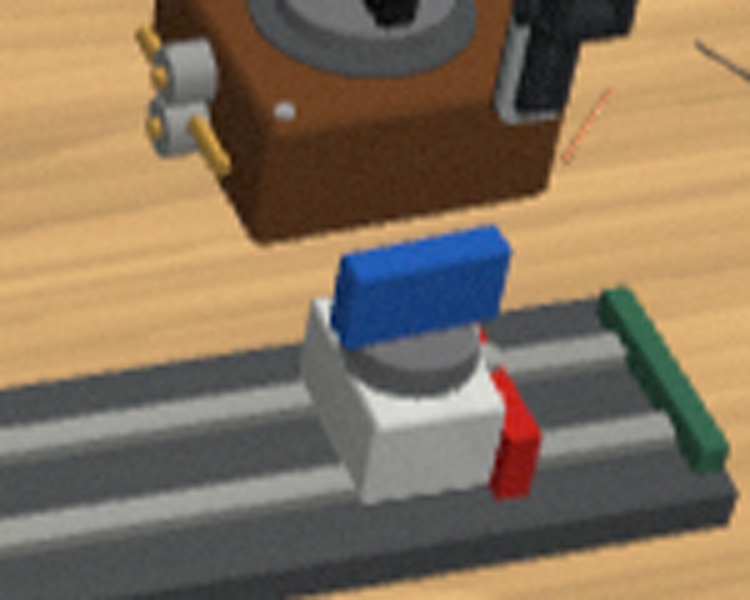

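The block sits flush against the clip, with its edge at row 245 in the wrist view. I'll check the knob angle and the rest of the scene.

```bash
python3 - <<'E'
from h import *
M=[[0.9984099769011321, -0.05313192842713388, -0.018828600741790828, 0.4960823344500364], [-0.056328794956918865, -0.9530757044169642, -0.29744540424892674, 0.2881182308878232], [-0.002141233985634197, 0.298033051576029, -0.9545531495340098, 0.3302740390524866]]
w=lambda u,v:(u/1.25-.1,v/1.25-.1)
a,b=wpl(M,w(398,247),.107),wpl(M,w(409.5,379),.107);print(yaw(b,a))
a,b=wpl(M,w(340,248),.06),wpl(M,w(468,244),.06);print('block',a,b,yaw(a,b))
E
python3 snap.py scene c8
```

```text
91.44190414684184
block [0.45837063 0.23663504 0.06      ] [0.52497596 0.23501502 0.06      ] -1.3933093492436148
1.25
```

View pics/c8.png

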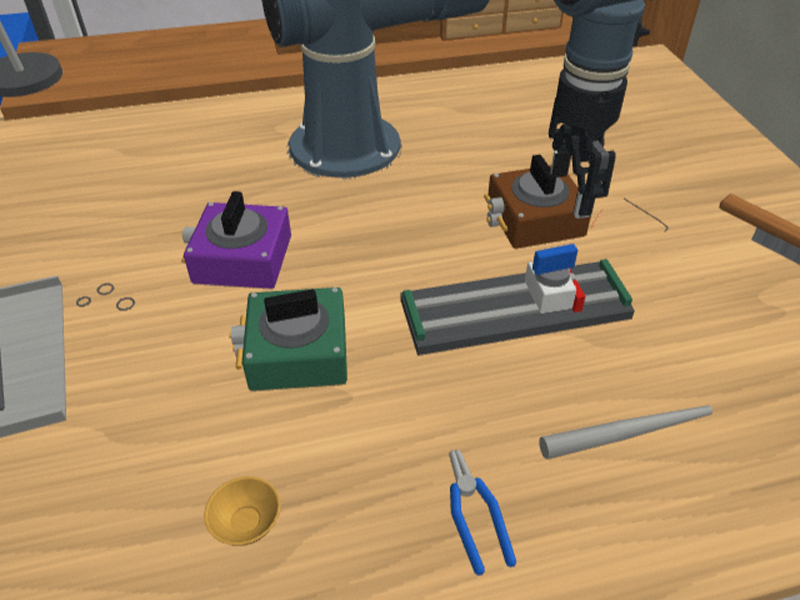

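```bash
python3 -c "
from station import r
print(r.finish_job(), r.state()['t'])"
```

```text
the job is handed in; nothing more can be done
the job is handed in; nothing more can be done
```

I set both controls as asked and handed the job in at about 25 s of the 70 s allowed, with the gripper open and clear of everything.

- **Selector:** I turned it anticlockwise until the moment rose past 1.5 N m. After I let go, the bar rested at about 171° yaw, in line with the feeder. I then turned it 80° clockwise, four clicks, with the moment near zero at each click. After release, the wrist picture shows it resting at about 91.3°.
- **Length stop:** I slid it until it met the red clip, with contact force rising to 9 N and then about 19 N while I tightened the knob. The pictures show no gap between the block and the clip.
- **Blue knob:** I turned it clockwise to its hard stop, where the moment rose to 2.6 N m. The pictures show it turned about 87° (1.5 rad) from where it started.
- **Bystanders:** the mandrel, pliers and dish are where they were in the first picture.

**Disagreement:** the selector's first measured angle was about 46° from the end stop, not an exact number of clicks. It seems to have started slightly off a click. I counted the four clicks from the end stop, so the final position doesn't depend on it.

**Slip:** the gripper slipped on the bar by about 13° while pressing against the end stop. I let go, measured the bar again and regripped before counting the clicks.

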